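# Tighten the clamp screws of a board jig, one of them cross-threaded

## Robot

A 7-joint arm with a two-finger parallel gripper is mounted at the origin on a cart in front of the work surface, level with it; the furniture and walls round the work are solid. World frame = base frame: x ahead of the robot, y to its left, z up, the work surface at z = 0. Lengths are in m, angles in rad, forces in N, time in s.
With the tool pointing down it reaches from about 0.4 to 0.85 m from the base axis. Payload 4.4 kg.
Tool frame: the origin (TCP) lies on the centre line of the jaws, within the pads' length; the fingertips stand 14 mm ahead of it and the grasp point (between the pads) lies 5 mm behind it; z points along the fingers, x is the direction in which the jaws open and shut, and the axes are right-handed (so a half turn about z gives the same grasp; the last joint's range is limited). The gripper opens to 94 mm and grips with 3 to 60 N. Pads are 16 mm wide; open, the fingers measure 119 mm over their backs; the gripper's body (75 mm by 177 mm) begins 78 mm behind the grasp point.
Start: joints at [-1.414, 0.628, 0.038, 1.517, -0.027, 0.996, -0.02], TCP at [0.144, 0.634, 0.219] pointing down, gripper open.
Joint ranges: [-3.06, 3.06], [-0.37, 2.12], [-1.25, 1.32], [0.18, 2.47], [-1.1, 4.24], [0.23, 1.98], [-2.94, 2.94]. Speed limits (rad/s): [2.57, 2.57, 3.14, 3.14, 3.14, 3.14, 3.14].

## Interface

Orientations are given as a unit quaternion [x, y, z, w].
In Python, from workcell import monitor, eyes, arm, finder gives the robot as it stands.
- The arm moves only by the shell command python3 -m jog 'ROWS' [FORCE]. ROWS is JSON, a list of rows, each a list of 3 entries, a list of its own where there are three numbers: the shift along the tool's x, y, z in cm, then the turn, a rotation vector about the tool's x, y, z in rad, then the gripper command: -1 is shut, 1 is fully open, values between are in proportion. In form: [[[dx, dy, dz], [rx, ry, rz], gripper], ...]. A call has 1 to 10 rows; each row is the pose to reach, as a shift and turn from the pose commanded when the call began, along the tool's axes at that moment; what a row does not reach only later rows make up. A row lasts 1/12 s, in which the tool goes at most 41.7 mm and 7.16 degrees, less where a joint would pass 70% of its speed; a pose out of reach is approached as far as the arm can. A call with a gripper value outside its range is refused whole. The fingers move at their own pace and stop on an object; FORCE is the grip in N (left out, the last holds). Time passes only in rows, so rows that repeat a pose let the fingers close. It gives the time, the measured TCP pose, the force and the opening at its end, in the units of the state.
- monitor.get_state(): the state, without advancing time (a new reading comes with each control period).
- eyes.grab_frame(name): name is "scene" or "top"; returns (picture, depth): 420x560x3 uint8, red, green, blue; 420x560 float32, m along the optical axis (not along the pixel's ray), 0 where there is no reading.
- eyes.camera_model(name): a dict with "mtx" (3x3 intrinsics, pixels), "R" (3x3) and "t" (3): a world point X has camera coordinates R X + t. Camera axes: x right, y down, z forward; pixel columns grow to the right and rows downward; lengths in m; the calibration is good to about 2 mm. A picture is of the moment at which its call begins. camera_model takes no time and is no camera call.
- arm.job_done(): hands the job in, once; it reports no verdict.
Trained networks look in the newest picture that a camera, given by its name, has taken for a name from the list of things; names that differ only in an ending like _2 or _b are one class to them, and where a whole thing is asked for, a point or a joint stands for the part that bears it (a point fixed in the world has none). Each returns a list of dicts, best first, with "confidence" (0 to 1); they miss things now and then, are a little off and sometimes report something else, mostly with a low value. They report only what shows in the picture. A call takes as long as a camera call.
- finder.look_for(target, camera): "at" ([x, y, z] in m, in world coordinates, good to about 4 mm: the middle of the surface that is visible of it).
- finder.landmark_of(target, camera): "at" ([x, y, z] in m, in world coordinates, good to about 4 mm: a listed point, or the origin of a listed thing).
The state is a dict: "t": time; "joint_positions": joint angles; "joint_vel": joint speeds; "joint_torque": joint torques, N m; "tool_pos": TCP position; "tcp_rot": TCP orientation; "force": force on the tool from outside, world axes, zero at the start; "wrist_torque": the same for the moment, N m; "opening": finger opening in m.
Only numpy, scipy, OpenCV 4.12 (cv2) and the standard library are available. Lean on these libraries where they do the work, as an engineer would, in place of code of your own. Each camera call takes 0.05 s, during which the arm holds its last target. There are 200 camera calls.

## Task

Tighten both wing screws of the sloped board jig clockwise until they are fully home, gently: one of the two, you cannot see which, has been started cross-threaded and stiffens early, well before home. When a screw stiffens like that, stop at once without forcing it, back it off all the way to its back stop, which frees the thread, and then start it again and run it home; never back off the sound screw. Leave the tools lying around the jig where they are.

Things in the scene. Friction and masses are not known exactly. Their poses are not given: they have to be found in the camera images.
- jig: Fixed sloped aluminium jig holding a green circuit board: 126 (x) x 190 mm (y), about 110 mm tall without screws. Origin on the bench under its centre; x to its back, y to its left seen from the front (robot side). Its plate rises to the back at 25.8 degrees; a steel clamp bar (176 mm along y, 26 wide) lies across it, with two equal wing screws 120 mm apart, square to the slope.
- left_wing (a point): Grip point of the left wing screw (+y side of the jig): on its axis, mid black wing (34 long, 12 thick, 24 mm tall). z: along the axis out of the slope, 25.8 degrees off vertical, leaning to the jig's front; x: wing's length; y: its thickness, so pinch along y, fingers along -z. Below it: wing's foot 12 mm, 11 mm thick shank, brass hexagon (22 mm wide) 24, bar top 26 mm. Stays put as it turns.
- right_wing (a point): Grip point of the right wing screw (-y side of the jig): on its axis, mid black wing (34 long, 12 thick, 24 mm tall). z: along the axis out of the slope, 25.8 degrees off vertical, leaning to the jig's front; x: wing's length; y: its thickness, so pinch along y, fingers along -z. Below it: wing's foot 12 mm, 11 mm thick shank, brass hexagon (22 mm wide) 24, bar top 26 mm. Stays put as it turns.
- left_screw (a joint): Angle of the left wing screw, rad; grows when tightened (clockwise looking along its wing's -z). 1.0: firm end stop, fully home, wing lying along the clamp bar. Starts at 0 to 0.2. -0.35: firm stop of backing off. Runs freely at about 0.03 N m and stays where left; does not rise or sink visibly.
- right_screw (a joint): Angle of the right wing screw, rad; grows when tightened (clockwise looking along its wing's -z). 1.0: firm end stop, fully home, wing lying along the clamp bar. Starts at 0 to 0.2. -0.35: firm stop of backing off. Runs freely at about 0.03 N m and stays where left; does not rise or sink visibly.
- crossed_insert (a joint): Turn of the brass hexagon insert under the crossed screw, rad; 0 at rest. The thread bites at screw angle about 0.43: from there the insert is dragged along against a 1.2 N m/rad spring (0.15 N m in all after 0.1 rad); it springs back on backing off. Beyond 0.3 it is spoiled. Backing off to the back stop (slight drag, 0.05 N m) frees the thread: it then runs home.
- sound_insert (a joint): The same for the brass insert under the sound screw, rad. Stays 0 while that screw is turned clockwise; turns negative if the sound screw is backed off below about -0.19 (beyond -0.08: unscrewed, a fault).
- cutters_blue: Cutting pliers with blue handles, 34 x 113 x 10 mm, lying flat in front of the jig, loose. Origin under its centre; y along its length.
- loupe: Black eye loupe, 34 mm across, 25 mm tall, standing in front of the jig, loose. Origin under its centre.
- tape_roll: Roll of cream tape, 52 mm across, 24 mm tall, lying behind the jig, loose. Origin under its centre.

How it is judged:
On the way, in this order (a step that is already met when the one before it is completed fails the run):
1. the crossed screw has been tried clockwise until it bit (value of joint crossed_insert above 0.015 rad).
2. a screw (it can only be the crossed one) is backed off to its back stop, within 0.1 rad (value of joint any of left_screw, right_screw below -0.25 rad).
At the end, for the whole second after the job is handed in: Both screws are fully home (joint above 0.92; the stop is at 1.0) and both inserts rest within 0.05 rad of 0 (value of joint each of left_screw, right_screw above 0.92 rad and value of joint crossed_insert between -0.05 and 0.05 rad and value of joint sound_insert between -0.05 and 0.05 rad); the robot touches nothing.
It fails at once if the crossed thread is forced: its insert dragged more than 0.3 rad (value of joint crossed_insert above 0.3 rad).
It fails at once if the sound screw is backed off (its insert below -0.08 rad) (value of joint sound_insert below -0.08 rad).
It fails at once if a tool beside the jig is shifted more than 3 cm (distance of any of cutters_blue, loupe, tape_roll from where it was at the start of the episode above 0.03 m).
It also fails if it takes over 58 s, if anything falls off the work surface, if the arm or the gripper's body presses on something with over 40 N, if the wrist force passes 120 N, or if a joint passes its speed limit or range.

## Working session

There is one attempt and no reset: what is moved stays moved. The work goes in short steps, Python scripts to look and compute and a shell command to move; the robot and the scene stay as the last step left them, time stands still between calls to the robot, and variables do not carry over. Pictures are saved under pics/ and viewed, about 8 in all and at most 12, crops included, and the job is handed in when it is done.

```bash
mkdir -p pics; python3 - <<'E'
from workcell import monitor, eyes, arm, finder
import cv2,numpy as np
s=monitor.get_state();print({k:np.round(v,3).tolist() for k,v in s.items()})
for c in("scene","top"):
    p,d=eyes.grab_frame(c);cv2.imwrite(f"pics/a_{c}.png",p[:,:,::-1])
    for n in("jig","left_wing","right_wing","left_screw","cutters_blue","loupe","tape_roll"):
        try:
            print(c,n,[(np.round(r["at"],3).tolist(),round(r["confidence"],2)) for r in finder.landmark_of(n,c)[:3]])
        except Exception as e: print(c,n,e)
E
```

```text
{'t': 0.0, 'joint_positions': [-1.414, 0.629, 0.038, 1.518, -0.027, 0.996, -0.02], 'joint_vel': [0.0, -0.002, -0.001, 0.0, 0.001, 0.001, 0.0], 'joint_torque': [-0.0, -54.972, 1.143, -18.663, -0.052, 0.023, 0.0], 'tool_pos': [0.143, 0.633, 0.219], 'tcp_rot': [0.781, 0.624, -0.001, 0.001], 'force': [-0.421, -0.239, 0.137], 'wrist_torque': [0.001, 0.023, -0.055], 'opening': 0.094}
scene jig [([0.561, -0.314, -0.004], 0.7)]
scene left_wing [([0.578, -0.256, 0.119], 0.64)]
scene right_wing [([0.54, -0.367, 0.12], 0.89)]
scene left_screw it knows: cutters_blue, jig, left_wing, loupe, right_wing, tape_roll
scene cutters_blue [([0.442, -0.3, -0.002], 0.56)]
scene loupe [([0.496, -0.202, -0.002], 0.61), ([0.442, -0.301, -0.002], 0.29)]
scene tape_roll [([0.668, -0.346, 0.001], 0.89)]
top jig [([0.559, -0.308, -0.001], 0.9)]
top left_wing [([0.581, -0.255, 0.116], 0.67)]
top right_wing [([0.539, -0.367, 0.116], 0.48)]
top left_screw it knows: cutters_blue, jig, left_wing, loupe, right_wing, tape_roll
top cutters_blue [([0.443, -0.299, 0.004], 0.89)]
top loupe [([0.493, -0.203, 0.0], 0.58)]
top tape_roll [([0.669, -0.346, 0.001], 0.94)]
```

View pictures.

View pics/a_scene.png

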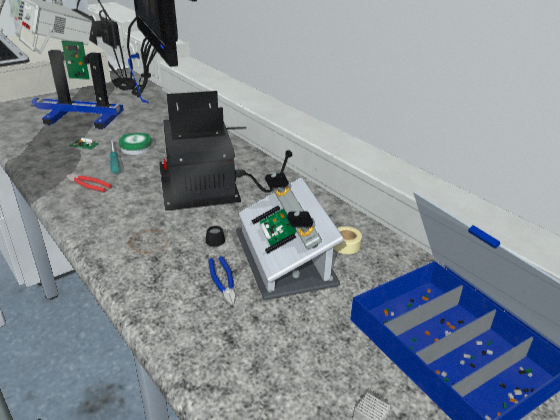

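View pics/a_top.png

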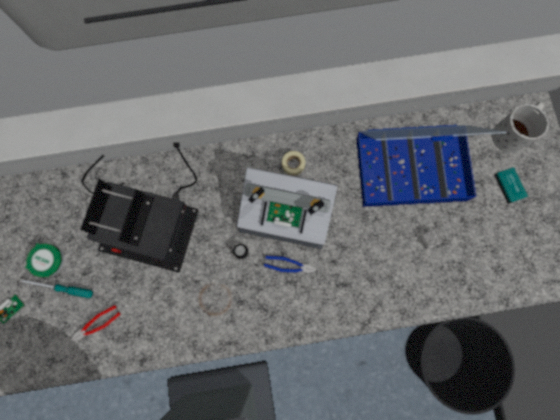

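```bash
cat > h.py <<'E'
from workcell import monitor, eyes, arm, finder
import cv2,numpy as np
from scipy.spatial.transform import Rotation as Rn
L=np.array([.580,-.2555,.117]);R=np.array([.5395,-.367,.117])
def axes(yaw):
    x=np.array([np.cos(yaw),np.sin(yaw),0]);y=np.array([-x[1],x[0],0]);a=np.radians(25.8)
    n=np.cos(a)*np.array([0,0,1])-np.sin(a)*x
    return y,n
def cloud(c):
    p,d=eyes.grab_frame(c);m=eyes.camera_model(c)
    v,u=np.mgrid[:420,:560];ok=d>0
    r=np.linalg.inv(m["mtx"])@np.stack([u[ok],v[ok],np.ones(ok.sum())])
    return p,((r*d[ok]).T-m["t"])@m["R"],p[ok]
def wing(P,C,g,y,n):
    q=P-g;h=q@n;s=np.cross(y,n);a=np.stack([q@y,q@s],1)  # (along bar, uphill)
    k=(abs(h)<13)if 0 else (h>-.010)&(h<.02)&(np.hypot(*a.T)<.028)&(C.max(1)<110)
    if k.sum()<6: return k.sum()
    b=a[k];w,V=np.linalg.eigh(np.cov(b.T));e=V[:,1]
    ctr=(b.max(0)+b.min(0))/2
    return k.sum(),b.mean(0).round(4),ctr.round(4),np.sqrt(w).round(4),np.arctan2(e[1],e[0]).round(3),h[k].max().round(4)
E
python3 - <<'E'
from h import *
dv=L-R;yaw=np.arctan2(-dv[0],dv[1]);print(yaw,np.hypot(*dv[:2]))
y,n=axes(yaw)
for c in("scene","top"):
    p,P,C=cloud(c)
    m=eyes.camera_model(c)
    # plate normal
    q=P-(L+R)/2;h=q@n
    k=(h>-.055)&(h<-.03)&(abs(q@y)<.08)&(abs(q@np.cross(y,n))<.06)
    A=P[k];u,s,v=np.linalg.svd(A-A.mean(0),full_matrices=False);N=v[2]*np.sign(v[2][2]);print(c,"plate",k.sum(),N.round(3),n.round(3),"yaw",np.arctan2(-N[1],-N[0]).round(3),np.degrees(np.arccos(N[2])))
    print("L",wing(P,C,L,y,n));print("R",wing(P,C,R,y,n))
    uv=m["mtx"]@(m["R"]@((L+R)/2)+m["t"]);uv=(uv[:2]/uv[2]).astype(int);w=40
    cr=p[uv[1]-w+5:uv[1]+w-5,uv[0]-w:uv[0]+w];cv2.imwrite(f"pics/b_{c}.png",cv2.resize(cr[:,:,::-1],None,fx=8,fy=8,interpolation=2))
    print(c,uv,"campos",(-m["R"].T@m["t"]).round(2))
a,b=cv2.imread("pics/b_scene.png"),cv2.imread("pics/b_top.png")
cv2.imwrite("pics/b.png",cv2.resize(np.hstack([a,b]),(800,350)))
E
```

```text
-0.34841090277124004 0.1186275684653445
scene plate 2896 [-0.377  0.145  0.915] [-0.409  0.149  0.9  ] yaw -0.366 23.845443965308917
L (np.int64(255), array([-0.0055,  0.0033]), array([-0.0016,  0.0033]), array([0.0032, 0.0107]), np.float64(2.178), np.float64(0.0123))
R (np.int64(319), array([-0.0068,  0.001 ]), array([-0.0032,  0.0011]), array([0.0031, 0.0108]), np.float64(2.238), np.float64(0.0127))
scene [285 198] campos [ 0.11 -0.85  0.55]
top plate 2772 [-0.381  0.148  0.913] [-0.409  0.149  0.9  ] yaw -0.37 24.13140838331039
L (np.int64(109), array([-0.0009,  0.0059]), array([-0.0003,  0.0045]), array([0.0036, 0.0109]), np.float64(2.247), np.float64(0.0148))
R (np.int64(126), array([-0.001 ,  0.0038]), array([-0.0013,  0.0022]), array([0.0037, 0.0107]), np.float64(2.352), np.float64(0.0155))
top [285 201] campos [ 0.38 -0.28  0.93]
```

View pics/b.png

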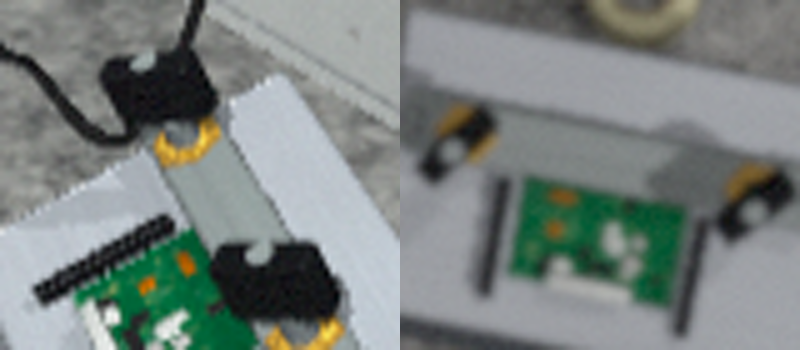

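```bash
cat >> h.py <<'E'
y,n=axes(-.355);s=np.cross(y,n)
L=L+.0015*s;R=R+.0005*s
def grip(g,q,up):   # TCP pose at wing g, screw angle q, TCP 'up' m above grip point along axis
    b=1-q;t=np.sin(b)*y+np.cos(b)*s
    return g+up*n,Rn.from_matrix(np.stack([t,np.cross(-n,t),-n],1))
def rel(p,Rt):
    st=monitor.get_state();R0=Rn.from_quat(st["tcp_rot"]);p0=np.array(st["tool_pos"])
    return "cm",(R0.inv().apply(p-p0)*100).round(2).tolist(),"rv",(R0.inv()*Rt).as_rotvec().round(3).tolist()
def down(yaw): 
    x=np.array([np.cos(yaw),np.sin(yaw),0]);z=np.array([0,0,-1.]);return Rn.from_matrix(np.stack([x,np.cross(z,x),z],1))
E
python3 - <<'E'
from h import *
p,P,C=cloud("top")
for Y in np.arange(.7,-.45,-.1):
    k=(abs(P[:,1]-Y)<.05)&(P[:,0]>.2)&(P[:,0]<.72);print(round(Y,1),P[k][:,2].max().round(3) if k.any() else None)
print(rel(np.array([.45,.35,.42]),down(.9)),rel(np.array([.55,.0,.42]),down(.5)))
E
```

```text
0.7 None
0.6 None
0.5 None
0.4 None
0.3 0.025
0.2 0.028
0.1 0.178
0.0 0.177
-0.1 0.714
-0.2 0.715
-0.3 0.693
-0.4 0.673
('cm', [-20.92, 36.16, -20.05], 'rv', [-0.0, 0.0, 0.448]) ('cm', [-52.84, 53.64, -20.06], 'rv', [-0.0, 0.0, 0.848])
```

```bash
python3 - <<'E'
from h import *
p,P,C=cloud("top")
k=(P[:,2]>.3);A=P[k];print(k.sum(),A.min(0),A.max(0))
k&=(P[:,0]<.75);A=P[k];print(k.sum(),A.min(0),A.max(0))
print(rel(np.array([.45,.35,.34]),down(.9)))
E
```

```text
11670 [ 0.56367361 -0.3902505   0.30013334] [0.84261957 0.11992544 0.71505772]
10670 [ 0.56367361 -0.3902505   0.66012226] [ 0.5769464  -0.13384454  0.71505772]
('cm', [-20.92, 36.15, -12.05], 'rv', [-0.0, 0.0, 0.448])
```

```bash
python3 -m jog '[[[-21,36,-12],[0,0,0.45],0],[[-21,36,-12],[0,0,0.45],0],[[-21,36,-12],[0,0,0.45],0],[[-21,36,-12],[0,0,0.45],0],[[-21,36,-12],[0,0,0.45],0],[[-21,36,-12],[0,0,0.45],0],[[-21,36,-12],[0,0,0.45],0],[[-21,36,-12],[0,0,0.45],0],[[-21,36,-12],[0,0,0.45],0],[[-21,36,-12],[0,0,0.45],0]]' 15; python3 - <<'E'
from h import *
print(monitor.get_state()["joint_positions"])
print(rel(np.array([.55,.0,.34]),down(.5)))
E
```

```text
t: 1.73
tool_pos: [0.4374, 0.3592, 0.3357]
tcp_rot: [0.901, 0.434, 0.0, -0.0]
force: [0.2, 1.1, 0.2]
opening: 0.0473
[-0.88664503  0.40228974  0.22269604  1.59582295 -0.09503517  1.15351898
  0.25543774]
('cm', [-21.08, 31.19, -0.45], 'rv', [-0.0, -0.001, 0.398])
```

```bash
python3 -m jog '[[[-21,30,0],[0,0,0.4],0],[[-21,30,0],[0,0,0.4],0],[[-21,30,0],[0,0,0.4],0],[[-21,30,0],[0,0,0.4],0],[[-21,30,0],[0,0,0.4],0],[[-21,30,0],[0,0,0.4],0],[[-21,30,0],[0,0,0.4],0],[[-21,30,0],[0,0,0.4],0],[[-21,30,0],[0,0,0.4],0],[[-21,30,0],[0,0,0.4],0]]'; python3 - <<'E'
from h import *
print(monitor.get_state()["joint_positions"])
print(rel(*grip(L,.07,.12)))
E
```

```text
t: 2.57
tool_pos: [0.5412, 0.0006, 0.3354]
tcp_rot: [0.971, 0.241, 0.0, 0.003]
force: [-0.3, -0.6, -0.6]
opening: 0.0471
[-0.34930656  0.37679876  0.42273219  1.66598902 -0.16200313  1.13189608
  0.60247926]
('cm', [-11.93, 20.6, 11.09], 'rv', [-0.343, 0.286, -0.086])
```

```bash
python3 -m jog '[[[-12,20.6,11],[-0.343,0.286,-0.086],0],[[-12,20.6,11],[-0.343,0.286,-0.086],0],[[-12,20.6,11],[-0.343,0.286,-0.086],0],[[-12,20.6,11],[-0.343,0.286,-0.086],0],[[-12,20.6,11],[-0.343,0.286,-0.086],0],[[-12,20.6,11],[-0.343,0.286,-0.086],0],[[-12,20.6,11],[-0.343,0.286,-0.086],0],[[-12,20.6,11],[-0.343,0.286,-0.086],0],[[-12,20.6,11],[-0.343,0.286,-0.086],0],[[-12,20.6,11],[-0.343,0.286,-0.086],0]]'; python3 - <<'E'
from h import *
s_=monitor.get_state();print(s_["joint_positions"],s_["wrist_torque"])
print(rel(*grip(L,.07,.12)),rel(*grip(L,.07,0)))
p,_=eyes.grab_frame("scene");cv2.imwrite("pics/c.png",p[:,:,::-1])
E
```

```text
t: 3.4
tool_pos: [0.5321, -0.2316, 0.224]
tcp_rot: [0.934, 0.279, 0.178, 0.131]
force: [-0.1, -0.3, -0.3]
opening: 0.047
[ 0.11698186  0.3799703   0.33947297  2.15384645 -0.71094987  0.23341392
  1.648785  ] [ 0.10047182  0.42393627 -0.03904422]
('cm', [-0.29, 0.57, -0.05], 'rv', [-0.007, -0.002, 0.004]) ('cm', [-0.32, 0.66, 11.95], 'rv', [-0.007, -0.002, 0.004])
```

View pics/c.png

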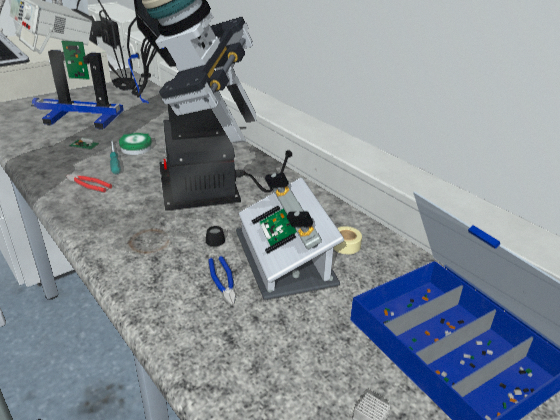

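```bash
python3 -m jog '[[[-0.3,0.6,2],[0,0,0],0],[[-0.3,0.6,4],[0,0,0],0],[[-0.3,0.6,5],[0,0,0],0],[[-0.3,0.6,5],[0,0,0],0]]'; python3 - <<'E'
from h import *
s_=monitor.get_state();print(s_["joint_positions"],s_["wrist_torque"])
m=eyes.camera_model("scene");uv=m["mtx"]@(m["R"]@s_["tool_pos"]+m["t"]);print(uv[:2]/uv[2])
print(rel(*grip(L,.07,0)))
E
```

```text
t: 3.78
tool_pos: [0.5567, -0.2409, 0.1833]
tcp_rot: [0.934, 0.283, 0.176, 0.126]
force: [0.6, 0.1, -0.0]
opening: 0.0472
[ 0.10829859  0.49336608  0.37643488  2.12543388 -1.09631213  0.23364475
  2.03169513] [0.05971512 0.37088685 0.00204568]
[257.53558977 144.88967094]
('cm', [-0.64, 0.2, 7.13], 'rv', [-0.018, -0.001, 0.011])
```

```bash
cat > fk.py <<'E'
import numpy as np, itertools
from scipy.spatial.transform import Rotation as Rn
D=[([-1.414,0.6285,0.038,1.5175,-0.027,0.996,-0.02],[.1435,.6335,.219],[.781,.624,-.001,.001]),
([-0.88664503,0.40228974,0.22269604,1.59582295,-0.09503517,1.15351898,0.25543774],[.4374,.3592,.3357],[.901,.434,0,0]),
([-0.34930656,0.37679876,0.42273219,1.66598902,-0.16200313,1.13189608,0.60247926],[.5412,.0006,.3354],[.971,.241,0,.003]),
([0.11698186,0.3799703,0.33947297,2.15384645,-0.71094987,0.23341392,1.648785],[.5321,-.2316,.224],[.934,.279,.178,.131]),
([0.10829859,0.49336608,0.37643488,2.12543388,-1.09631213,0.23364475,2.03169513],[.5567,-.2409,.1833],[.934,.283,.176,.126])]
def rots(q,sg,dt=0):
    out=[];M=Rn.identity()
    for i,a in enumerate(q):
        ax='z' if i%2==0 else 'y'
        M=M*Rn.from_euler(ax,sg[i]*a);out.append(M.as_matrix())
    return out
if __name__=="__main__":
    res=[]
    for sg in itertools.product([1,-1],repeat=7):
        # R_tool = B * M(q) * T ; B, T constant unknown: check via M_i^T-relative: solve with B=Rz(phi)
        Ms=[Rn.from_matrix(rots(q,sg)[-1]) for q,_,_ in D]
        for phi in np.arange(-np.pi,np.pi,.05):
            T=[(Rn.from_euler('z',phi)*M).inv()*Rn.from_quat(r) for M,(_,_,r) in zip(Ms,D)]
            mean=Rn.concatenate(T).mean();e=max((mean.inv()*t).magnitude() for t in T)
            res.append((e,sg,round(phi,2),mean.as_rotvec().round(3)))
    res.sort(key=lambda r:r[0])
    for r in res[:6]: print(r)
E
python3 fk.py
```

```text
(0.001810831214138108, (-1, -1, -1, -1, -1, -1, -1), np.float64(-3.14), array([-0.   , -0.001,  0.   ]))
(0.002682083693503814, (-1, 1, -1, 1, -1, 1, -1), np.float64(0.01), array([-4.000e-03,  2.000e-03, -3.133e+00]))
(0.009823572026680978, (-1, -1, -1, -1, -1, -1, -1), np.float64(3.11), array([ 0.003,  0.003, -0.032]))
(0.01198804392301709, (-1, 1, -1, 1, -1, 1, -1), np.float64(-0.04), array([-0.007,  0.006,  3.102]))
(0.013637721530926926, (-1, -1, -1, -1, -1, -1, -1), np.float64(-3.09), array([-0.005, -0.008,  0.048]))
(0.015872994634093036, (-1, 1, -1, 1, -1, 1, -1), np.float64(0.06), array([-0.014,  0.01 , -3.085]))
```

```bash
cat >> fk.py <<'E'
SG=(-1,1,-1,1,-1,1,-1)
def cols(q):
    r=rots(q,SG);ex,ez=np.eye(3)[0],np.eye(3)[2]
    return np.stack([ez,r[0]@ex,r[2]@ez,r[2]@ex,r[4]@ez,r[4]@ex,r[6]@ez,r[5]@ex],1)
A=np.vstack([cols(q) for q,_,_ in D]);b=np.concatenate([p for _,p,_ in D])
prm,*_=np.linalg.lstsq(A,b,rcond=1e-3)
def fk(q):
    return cols(q)@prm,Rn.from_matrix(rots(q,SG)[-1])*Rn.from_euler('z',np.pi)
lo=np.array([-3.06,-.37,-1.25,.18,-1.1,.23,-2.94]);hi=np.array([3.06,2.12,1.32,2.47,4.24,1.98,2.94])
E
cat > ik.py <<'E'
from fk import *
from h import *
from scipy.optimize import least_squares
print(prm.round(4),np.abs(A@prm-b).max())
def ik(p,Rt,q0,j3=None):
    def f(q):
        P,M=fk(q);e=np.r_[(P-p)*10,(M.inv()*Rt).as_rotvec()*3,(q-q0)*.002]
        return e
    r=least_squares(f,np.clip(q0,lo+.03,hi-.03),bounds=(lo+.02,hi-.02));P,M=fk(r.x)
    return r.x,np.linalg.norm(P-p),(M.inv()*Rt).magnitude()
if __name__=="__main__":
    rng=np.random.default_rng(0)
    for nm,g in(("L",L),("R",R)):
      for flip in(0,np.pi):
        p,Rt=grip(g,.1,0);Rt=Rt*Rn.from_euler('z',flip);S=[]
        for k in range(40):
            x,a,bb=ik(p,Rt,rng.uniform(lo,hi))
            if a<2e-3 and bb<.02:S.append((min((x-lo).min(),(hi-x).min()),x.round(2).tolist()))
        S.sort(key=lambda s:-s[0]);print(nm,flip,len(S));[print("  ",x) for x in S[:4]]
E
python3 ik.py
```

```text
[ 0.4883 -0.0812  0.584  -0.0368  0.4758  0.0373  0.4749 -0.0366] 0.025335550406158105
L 0 14
   (np.float64(0.2339316978335967), [1.18, 0.78, -0.88, 2.14, 1.69, 0.46, -0.44])
   (np.float64(0.20754990440337084), [1.3, 0.85, -1.04, 2.15, 1.7, 0.59, -0.39])
   (np.float64(0.10821922730890576), [1.36, 0.91, -1.14, 2.16, 1.7, 0.68, -0.36])
   (np.float64(0.10027702788585069), [1.36, 0.92, -1.15, 2.16, 1.7, 0.69, -0.36])
L 3.141592653589793 14
   (np.float64(0.22859066851449697), [1.18, 0.77, -0.87, 2.14, 1.69, 0.46, 2.7])
   (np.float64(0.19773533140299904), [1.27, 0.83, -1.01, 2.15, 1.69, 0.56, 2.74])
   (np.float64(0.13970634901146228), [1.34, 0.89, -1.11, 2.16, 1.7, 0.65, 2.77])
   (np.float64(0.02000012703471929), [0.92, 0.68, -0.55, 2.11, 1.71, 0.25, 2.58])
R 0 15
   (np.float64(0.22239031657683658), [1.49, 0.85, -0.97, 2.09, 1.54, 0.45, -0.02])
   (np.float64(0.14616279804144836), [1.42, 0.81, -0.87, 2.08, 1.51, 0.38, -0.02])
   (np.float64(0.1301640772497726), [1.4, 0.8, -0.85, 2.08, 1.51, 0.36, -0.02])
   (np.float64(0.12427643323721968), [1.4, 0.8, -0.84, 2.08, 1.5, 0.35, -0.02])
R 3.141592653589793 0
```

```bash
cat >> h.py <<'E'
import json,os
def log():
    st=monitor.get_state();a=json.load(open("log.json")) if os.path.exists("log.json") else []
    a.append([list(map(float,st[k])) for k in("joint_positions","tool_pos","tcp_rot")]);json.dump(a,open("log.json","w"));print(st["t"],np.round(st["joint_positions"],3),np.round(st["tool_pos"],3),"vel",np.abs(st["joint_vel"]).max().round(3))
E
python3 -m jog '[[[0,0,-4],[0,0,0],0],[[0,0,-8],[0,0,0],0],[[0,0,-12],[0,0,0],0],[[0,0,-12],[0,0,0],0]]'; python3 -c "
from h import *;log();print(rel(np.array([.5,-.2,.36]),down(.4)))"
```

```text
t: 4.12
tool_pos: [0.5076, -0.2261, 0.2994]
tcp_rot: [0.934, 0.282, 0.18, 0.129]
force: [0.3, 0.4, -0.3]
opening: 0.0474
4.1167 [-0.288  0.289  0.862  2.114 -0.683  0.476  1.648] [ 0.508 -0.226  0.299] vel 0.189
('cm', [2.5, -0.39, -6.14], 'rv', [0.328, -0.305, 0.183])
```

```bash
python3 -m jog '[[[2.5,-0.4,-6],[0.33,-0.3,0.18],0],[[2.5,-0.4,-6],[0.33,-0.3,0.18],0],[[2.5,-0.4,-6],[0.33,-0.3,0.18],0],[[2.5,-0.4,-6],[0.33,-0.3,0.18],0],[[2.5,-0.4,-6],[0.33,-0.3,0.18],0],[[2.5,-0.4,-6],[0.33,-0.3,0.18],0]]'; python3 -c "
from h import *;log()"
python3 -m jog '[[[0,0,0],[0,0.6,0],0],[[0,0,0],[0,0.6,0],0],[[0,0,0],[0,0.6,0],0],[[0,0,0],[0,0.6,0],0],[[0,0,0],[0,0.6,0],0]]'; python3 -c "
from h import *;log()"
```

```text
t: 4.62
tool_pos: [0.5029, -0.2001, 0.3523]
tcp_rot: [0.98, 0.201, -0.003, -0.002]
force: [0.2, -0.6, -1.8]
opening: 0.0472
4.6167 [-0.315  0.51   1.035  1.636 -0.453  1.267  1.21 ] [ 0.503 -0.2    0.352] vel 0.121
t: 5.03
tool_pos: [0.4984, -0.2002, 0.354]
tcp_rot: [0.936, 0.189, 0.291, -0.061]
force: [-0.4, 0.7, -0.5]
opening: 0.0469
5.0333 [ 0.017  0.274  0.836  2.032 -0.998  0.967  1.83 ] [ 0.498 -0.2    0.354] vel 1.857
```

```bash
python3 - <<'E'
from fk import *
import json
D2=D+[tuple(x) for x in json.load(open("log.json"))]
ex,ey,ez=np.eye(3)
def full(q):
    r=rots(q,SG)
    return {"bx":ex,"by":ey,"bz":ez,"1x":r[0]@ex,"1y":r[0]@ey,"2x":r[1]@ex,"3z":r[2]@ez,"3x":r[2]@ex,"4x":r[3]@ex,"5z":r[4]@ez,"5x":r[4]@ex,"6x":r[5]@ex,"7z":r[6]@ez}
for _,p,r in D2: pass
for keys in (["bz","3z","5z","7z"],["bz","3z","3x","4x","5z","7z"],["bz","3z","3x","4x","5z","6x","7z"],["bz","1x","3z","3x","4x","5z","5x","6x","7z"],["bx","by","bz","3z","3x","4x","5z","6x","7z"],["bx","by","bz","3z","5z","7z"]):
    A=np.vstack([np.stack([full(q)[k] for k in keys],1) for q,_,_ in D2]);b=np.concatenate([p for _,p,_ in D2])
    x,_,rk,_=np.linalg.lstsq(A,b,rcond=1e-4);e=(A@x-b).reshape(-1,3)
    print(dict(zip(keys,x.round(3))),rk,"\n   ",np.abs(e).max(1).round(4))
for q,_,r in D2: print((Rn.from_matrix(rots(q,SG)[-1])*Rn.from_euler('z',np.pi)).inv().__mul__(Rn.from_quat(r)).magnitude().round(4),end=" ")
E
```

```text
{'bz': np.float64(0.414), '3z': np.float64(0.499), '5z': np.float64(0.413), '7z': np.float64(0.365)} 4 
    [0.0282 0.0189 0.0163 0.0179 0.0174 0.0074 0.0076 0.0114]
{'bz': np.float64(0.397), '3z': np.float64(0.495), '3x': np.float64(0.034), '4x': np.float64(0.003), '5z': np.float64(0.383), '7z': np.float64(0.347)} 6 
    [0.0285 0.0186 0.0155 0.0172 0.0166 0.0073 0.0105 0.0069]
{'bz': np.float64(0.391), '3z': np.float64(0.5), '3x': np.float64(0.008), '4x': np.float64(-0.003), '5z': np.float64(0.382), '6x': np.float64(-0.02), '7z': np.float64(0.361)} 7 
    [0.0279 0.0192 0.017  0.0079 0.0094 0.0055 0.0053 0.0069]
{'bz': np.float64(0.363), '1x': np.float64(-0.025), '3z': np.float64(0.564), '3x': np.float64(0.012), '4x': np.float64(0.016), '5z': np.float64(0.39), '5x': np.float64(-0.015), '6x': np.float64(-0.006), '7z': np.float64(0.383)} 9 
    [0.0265 0.0157 0.0141 0.0051 0.0048 0.0076 0.0067 0.0015]
{'bx': np.float64(0.008), 'by': np.float64(-0.02), 'bz': np.float64(0.34), '3z': np.float64(0.566), '3x': np.float64(-0.018), '4x': np.float64(0.017), '5z': np.float64(0.395), '6x': np.float64(-0.013), '7z': np.float64(0.355)} 9 
    [0.0185 0.0069 0.0081 0.004  0.0038 0.0021 0.0139 0.0072]
{'bx': np.float64(0.006), 'by': np.float64(-0.021), 'bz': np.float64(0.319), '3z': np.float64(0.556), '5z': np.float64(0.387), '7z': np.float64(0.334)} 6 
    [0.0218 0.0107 0.0058 0.0074 0.0068 0.0044 0.0133 0.0087]Traceback (most recent call last):
  File "<stdin>", line 13, in <module>
AttributeError: 'float' object has no attribute 'round'
```

```bash
python3 - <<'E'
from fk import *
import json
D2=D+[tuple(x) for x in json.load(open("log.json"))]
ex,ey,ez=np.eye(3)
def full(q):
    r=rots(q,SG)
    return {"bz":ez,"1x":r[0]@ex,"1y":r[0]@ey,"3z":r[2]@ez,"3y":r[2]@ey,"3x":r[2]@ex,"4x":r[3]@ex,"5z":r[4]@ez,"5y":r[4]@ey,"5x":r[4]@ex,"6x":r[5]@ex,"7z":r[6]@ez}
for keys in (["bz","1y","3z","3y","5z","5y","7z"],["bz","1y","3z","3x","3y","4x","5z","5y","6x","7z"],["bz","1y","3z","3x","3y","4x","5z","5y","7z"]):
    A=np.vstack([np.stack([full(q)[k] for k in keys],1) for q,_,_ in D2]);b=np.concatenate([p for _,p,_ in D2])
    x,_,rk,_=np.linalg.lstsq(A,b,rcond=1e-4);e=(A@x-b).reshape(-1,3)
    print(dict(zip(keys,x.round(4).tolist())),rk,"\n   ",np.abs(e).max(1).round(4))
E
```

```text
{'bz': 0.3362, '1y': -0.0117, '3z': 0.559, '3y': -0.0161, '5z': 0.3819, '5y': -0.0003, '7z': 0.3618} 7 
    [0.0004 0.0002 0.0001 0.0001 0.0001 0.     0.0001 0.    ]
{'bz': 0.336, '1y': -0.0117, '3z': 0.559, '3x': 0.0006, '3y': -0.0161, '4x': 0.0001, '5z': 0.3817, '5y': -0.0004, '6x': 0.0003, '7z': 0.3615} 10 
    [0.0003 0.0002 0.0001 0.     0.     0.0001 0.0001 0.0001]
{'bz': 0.336, '1y': -0.0117, '3z': 0.5588, '3x': 0.0005, '3y': -0.016, '4x': -0.0001, '5z': 0.3815, '5y': -0.0005, '7z': 0.3616} 9 
    [0.0003 0.0002 0.0001 0.0001 0.     0.0001 0.0002 0.0001]
```

```bash
python3 - <<'E'
t=open("fk.py").read();i=t.index("def cols");j=t.index("def fk")
t=t[:i]+'''def cols(q):
    r=rots(q,SG);ey,ez=np.eye(3)[1:]
    return np.stack([ez,r[0]@ey,r[2]@ez,r[2]@ey,r[4]@ez,r[6]@ez],1)
prm=np.array([.3362,-.0117,.559,-.0161,.3819,.3618])
'''+t[j:]
open("fk.py","w").write(t)
t=open("ik.py").read();i=t.index("if __name__")
t=t[:i].replace("print(prm.round(4),np.abs(A@prm-b).max())\n","").replace("lo+.02,hi-.02","lo+.005,hi-.005")
open("ik.py","w").write(t)
E
python3 - <<'E'
from ik import *
rng=np.random.default_rng(0)
for nm,g in(("L",L),("R",R)):
  for flip in(0,np.pi):
   for q,up in((-.35,0),(.1,.1),(.1,0),(1.0,0)):
    p,Rt=grip(g,q,up);Rt=Rt*Rn.from_euler('z',flip);S=[]
    for k in range(30):
        x,a,bb=ik(p,Rt,rng.uniform(lo,hi))
        if a<2e-3 and bb<.02:S.append((round(min((x-lo).min(),(hi-x).min()),2),x.round(2).tolist()))
    S.sort(key=lambda s:-s[0]);neg=[z for z in S if z[1][4]<0][:1];print(nm,flip,q,up,len(S),S[:1],"NEG",neg)
E
```

```text
L 0 -0.35 0 14 [(np.float64(0.27), [1.0, 0.82, -0.98, 2.09, 1.64, 0.65, -0.12])] NEG []
L 0 0.1 0.1 15 [(np.float64(0.23), [1.07, 0.58, -1.02, 2.12, 1.29, 0.55, -0.31])] NEG [(np.float64(0.02), [0.02, 0.45, 0.5, 2.15, -1.08, 0.27, 1.98])]
L 0 0.1 0 18 [(np.float64(0.34), [0.95, 0.78, -0.89, 2.09, 1.64, 0.57, -0.58])] NEG []
L 0 1.0 0 9 [(np.float64(0.34), [0.96, 0.79, -0.91, 2.09, 1.64, 0.59, -1.48])] NEG []
L 3.141592653589793 -0.35 0 4 [(np.float64(0.02), [0.68, 0.65, -0.44, 2.1, 1.67, 0.25, 2.9])] NEG []
L 3.141592653589793 0.1 0.1 21 [(np.float64(0.13), [1.12, 0.63, -1.12, 2.12, 1.33, 0.63, 2.8])] NEG [(np.float64(0.01), [0.08, 0.43, 0.41, 2.15, -0.98, 0.24, -1.26])]
L 3.141592653589793 0.1 0 11 [(np.float64(0.15), [1.05, 0.88, -1.1, 2.09, 1.65, 0.75, 2.59])] NEG []
L 3.141592653589793 1.0 0 10 [(np.float64(0.25), [0.88, 0.73, -0.77, 2.09, 1.64, 0.48, 1.64])] NEG []
R 0 -0.35 0 15 [(np.float64(0.22), [1.16, 0.79, -0.85, 2.03, 1.52, 0.45, 0.21])] NEG []
R 0 0.1 0.1 18 [(np.float64(0.21), [1.33, 0.63, -1.04, 2.06, 1.16, 0.51, 0.07])] NEG [(np.float64(0.01), [0.62, 0.44, 0.04, 2.08, -0.64, 0.24, 1.79])]
R 0 0.1 0 12 [(np.float64(0.23), [1.25, 0.87, -1.02, 2.03, 1.55, 0.6, -0.23])] NEG []
R 0 1.0 0 8 [(np.float64(0.01), [0.99, 0.7, -0.56, 2.04, 1.43, 0.24, -1.11])] NEG []
R 3.141592653589793 -0.35 0 11 [(np.float64(0.02), [1.29, 0.92, -1.13, 2.03, 1.58, 0.7, -2.92])] NEG []
R 3.141592653589793 0.1 0.1 10 [(np.float64(0.06), [1.1, 0.5, -0.65, 2.07, 0.77, 0.29, -2.72])] NEG [(np.float64(0.01), [0.62, 0.44, 0.04, 2.08, -0.64, 0.24, -1.35])]
R 3.141592653589793 0.1 0 11 [(np.float64(0.04), [1.2, 0.82, -0.92, 2.03, 1.53, 0.51, 2.9])] NEG []
R 3.141592653589793 1.0 0 6 [(np.float64(0.29), [1.22, 0.83, -0.96, 2.03, 1.54, 0.54, 2.01])] NEG []
```

```bash
cat >> ik.py <<'E'
def sim(q,tgt,steps=40):  # crude min-norm solver toward pose
    q=np.array(q)
    for k in range(steps):
        P,M=fk(q);e=np.r_[tgt[0]-P,(tgt[1]*M.inv()).as_rotvec()]
        e*=min(1,.02/max(1e-9,np.linalg.norm(e[:3])),.05/max(1e-9,np.linalg.norm(e[3:])))
        J=np.zeros((6,7))
        for i in range(7):
            d=q.copy();d[i]+=1e-5;P2,M2=fk(d);J[:,i]=np.r_[(P2-P)/1e-5,(M2*M.inv()).as_rotvec()/1e-5]
        free=np.ones(7,bool)
        for _ in range(4):
            Jf=J*free;dq=Jf.T@np.linalg.solve(Jf@Jf.T+1e-4*np.eye(6),e)*free
            bad=((q+dq<lo)|(q+dq>hi))&free
            if not bad.any():break
            free&=~bad
        q=np.clip(q+dq,lo,hi)
    return q
E
python3 - <<'E'
from ik import *
q0=np.array(monitor.get_state()["joint_positions"])
T,a,b=ik(*grip(L,.07,.2),np.array([1.0,.4,-1.0,2.1,1.1,.6,-.3]));print("T",T.round(2),a,b,fk(T)[0].round(3))
q=q0
for f in (.15,.3,.45,.6,.75,.9,1):
    J=q0+f*(T-q0);P,M=fk(J);q=sim(q,(P,M))
    print(f,J.round(2),P.round(3),"tz",M.as_matrix()[:,2].round(2),"sim",q.round(2),np.linalg.norm(fk(q)[0]-P).round(3))
E
```

```text
T [ 1.31  0.41 -1.24  2.1   0.89  0.61  0.08] 1.8048881176567773e-07 7.211968616189474e-07 [ 0.5   -0.226  0.298]
0.15 [ 0.21  0.29  0.52  2.04 -0.71  0.91  1.57] [ 0.445 -0.18   0.289] tz [ 0.3   0.26 -0.92] sim [-0.03  0.36  0.87  2.05 -0.83  1.01  1.71] 0.0
0.3 [ 0.4   0.32  0.21  2.05 -0.43  0.86  1.3 ] [ 0.4   -0.178  0.248] tz [ 0.12  0.23 -0.97] sim [-0.07  0.43  0.9   2.06 -0.7   1.01  1.64] 0.0
0.45 [ 0.6   0.34 -0.1   2.06 -0.15  0.81  1.04] [ 0.376 -0.19   0.225] tz [ 0.02  0.15 -0.99] sim [-0.13  0.47  0.93  2.08 -0.62  0.96  1.61] 0.0
0.6 [ 0.79  0.36 -0.41  2.07  0.14  0.75  0.78] [ 0.379 -0.209  0.217] tz [ 0.01  0.05 -1.  ] sim [-0.18  0.48  0.95  2.1  -0.58  0.86  1.6 ] 0.0
0.75 [ 0.98  0.38 -0.72  2.08  0.42  0.7   0.51] [ 0.409 -0.225  0.227] tz [ 0.1  -0.05 -0.99] sim [-0.24  0.45  0.96  2.11 -0.59  0.73  1.61] 0.0
0.9 [ 1.18  0.4  -1.04  2.09  0.7   0.65  0.25] [ 0.46  -0.231  0.26 ] tz [ 0.27 -0.12 -0.96] sim [-0.3   0.37  0.95  2.13 -0.65  0.58  1.64] 0.0
1 [ 1.31  0.41 -1.24  2.1   0.89  0.61  0.08] [ 0.5   -0.226  0.298] tz [ 0.41 -0.15 -0.9 ] sim [-0.33  0.29  0.92  2.14 -0.7   0.46  1.66] 0.0
```

```bash
cat > search.py <<'E'
from ik import *
from concurrent.futures import ProcessPoolExecutor
q0=np.array(monitor.get_state()["joint_positions"])
def trial(seed):
    r=np.random.default_rng(seed);q=q0;W=[]
    for i in range(2):
        rad=r.uniform(.4,.7);b=r.uniform(-1.2,.3);z=r.uniform(.33,.5)
        p=np.array([rad*np.cos(b),rad*np.sin(b),z])
        Rt=Rn.from_rotvec(r.uniform(-1,1)*np.array([np.cos(b),np.sin(b),0]))*Rn.from_rotvec(r.uniform(-.5,.5)*np.array([-np.sin(b),np.cos(b),0]))*down(r.uniform(-1.2,1.2)+b)
        q=sim(q,(p,Rt),45);W.append((p,Rt.as_quat()))
        if np.linalg.norm(fk(q)[0]-p)>.05:return None
    q=sim(q,grip(L,.07,.15),60);e=np.linalg.norm(fk(q)[0]-grip(L,.07,.15)[0])
    return (q[4],e,q,W)
if __name__=="__main__":
    q=np.array(D[2][0]);q=sim(q,(np.array(D[3][1]),Rn.from_quat(D[3][2])));print("val",q.round(2),D[3][0])
    l=json.load(open("log.json"));q=sim(D[4][0],(np.array(l[0][1]),Rn.from_quat(l[0][2])));print("val",q.round(2),np.round(l[0][0],2))
    q=sim(l[0][0],(np.array(l[1][1]),Rn.from_quat(l[1][2])));print("val",q.round(2),np.round(l[1][0],2))
    with ProcessPoolExecutor() as ex:S=[s for s in ex.map(trial,range(400)) if s and s[1]<.02]
    S.sort(key=lambda s:-s[0]);print(len(S))
    for s in S[:3]:print(round(s[0],2),s[2].round(2),[(w[0].round(3).tolist(),w[1].round(3).tolist()) for w in s[3]])
E
time timeout 500 python3 search.py
```

```text
val [-0.03  0.41  0.54  2.16 -0.97  0.3   1.9 ] [0.11698186, 0.3799703, 0.33947297, 2.15384645, -0.71094987, 0.23341392, 1.648785]
val [-0.28  0.29  0.85  2.11 -0.67  0.47  1.64] [-0.29  0.29  0.86  2.11 -0.68  0.48  1.65]
val [-0.32  0.51  1.04  1.64 -0.46  1.27  1.22] [-0.32  0.51  1.03  1.64 -0.45  1.27  1.21]
364
1.1 [ 1.18  0.5  -1.13  2.12  1.1   0.58 -0.11] [([0.277, -0.573, 0.455], [-0.526, 0.786, 0.207, 0.248]), ([0.397, 0.072, 0.369], [0.921, -0.146, 0.124, 0.34])]
1.06 [ 1.15  0.48 -1.07  2.12  1.06  0.54 -0.08] [([0.438, -0.024, 0.38], [0.944, -0.27, 0.077, -0.176]), ([0.437, -0.547, 0.413], [-0.632, 0.722, 0.145, 0.24])]
0.89 [ 1.    0.39 -0.83  2.12  0.89  0.42  0.09] [([0.376, -0.558, 0.488], [0.764, -0.517, -0.03, -0.385]), ([0.387, -0.517, 0.366], [0.934, -0.292, 0.168, -0.117])]
real	1m55.161s
user	7m28.351s
sys	0m0.278s
```

```bash
cat > wp.py <<'E'
from ik import *
W=[(np.array([.376,-.558,.488]),Rn.from_quat([.764,-.517,-.03,-.385])),(np.array([.387,-.517,.366]),Rn.from_quat([.934,-.292,.168,-.117])),grip(L,.07,.15)]
E
python3 - <<'E'
from wp import *
st=monitor.get_state();q=np.array(st["joint_positions"])
def parts(q):
    c=cols(q);E=c[:,:4]@prm[:4];Wr=c[:,:5]@prm[:5];return "elbow",E.round(2),"wrist",Wr.round(2)
print(parts(q),rel(*W[0]))
for w in W:
    for k in range(3):
        q=sim(q,w,15);print(q.round(2),fk(q)[0].round(2),fk(q)[1].as_matrix()[:,2].round(2),*parts(q))
E
```

```text
('elbow', array([ 0.14, -0.02,  0.88]), 'wrist', array([ 0.31, -0.28,  0.65])) ('cm', [-13.06, 28.12, -25.46], 'rv', [0.386, -0.334, 1.698])
[ 0.39  0.54  0.96  1.54 -0.9   1.64  1.19] [ 0.44 -0.35  0.41] [ 0.37  0.38 -0.85] elbow [ 0.25 -0.13  0.82] wrist [ 0.31 -0.49  0.72]
[ 1.11  0.72  0.16  0.88 -0.69  1.97  0.18] [ 0.39 -0.5   0.47] [ 0.35  0.55 -0.76] elbow [ 0.14 -0.34  0.76] wrist [ 0.27 -0.7   0.75]
[ 1.46  0.9  -0.85  0.7  -0.14  1.97 -0.46] [ 0.38 -0.53  0.47] [ 0.36  0.61 -0.7 ] elbow [ 0.03 -0.45  0.67] wrist [ 0.24 -0.76  0.73]
[ 1.62  0.66 -0.97  1.33  0.13  1.27  0.09] [ 0.38 -0.52  0.38] [ 0.36  0.2  -0.91] elbow [-0.04 -0.35  0.77] wrist [ 0.25 -0.59  0.71]
[ 1.66  0.63 -0.99  1.44  0.16  1.13  0.16] [ 0.39 -0.52  0.37] [ 0.38  0.12 -0.92] elbow [-0.05 -0.34  0.78] wrist [ 0.25 -0.56  0.7 ]
[ 1.66  0.63 -0.99  1.44  0.16  1.13  0.16] [ 0.39 -0.52  0.37] [ 0.38  0.12 -0.92] elbow [-0.05 -0.34  0.78] wrist [ 0.25 -0.56  0.7 ]
[ 1.48  0.48 -1.09  1.91  0.45  0.68  0.31] [ 0.46 -0.35  0.3 ] [ 0.37 -0.04 -0.93] elbow [ 0.01 -0.27  0.83] wrist [ 0.33 -0.33  0.64]
[ 1.01  0.4  -0.85  2.12  0.9   0.42  0.07] [ 0.52 -0.23  0.25] [ 0.41 -0.15 -0.9 ] elbow [ 0.1  -0.2   0.85] wrist [ 0.37 -0.18  0.58]
[ 1.01  0.4  -0.85  2.12  0.9   0.42  0.07] [ 0.52 -0.23  0.25] [ 0.41 -0.15 -0.9 ] elbow [ 0.1  -0.2   0.85] wrist [ 0.37 -0.18  0.58]
```

```bash
python3 -m jog '[[[-13,28,-25],[0.386,-0.334,1.7],0],[[-13,28,-25],[0.386,-0.334,1.7],0],[[-13,28,-25],[0.386,-0.334,1.7],0],[[-13,28,-25],[0.386,-0.334,1.7],0],[[-13,28,-25],[0.386,-0.334,1.7],0],[[-13,28,-25],[0.386,-0.334,1.7],0],[[-13,28,-25],[0.386,-0.334,1.7],0],[[-13,28,-25],[0.386,-0.334,1.7],0],[[-13,28,-25],[0.386,-0.334,1.7],0],[[-13,28,-25],[0.386,-0.334,1.7],0]]'; python3 -c "
from wp import *;log();print(rel(*W[0]));print(sim(monitor.get_state()['joint_positions'],W[0]).round(2))"
```

```text
t: 5.87
tool_pos: [0.3942, -0.518, 0.4594]
tcp_rot: [0.918, -0.258, 0.086, -0.289]
force: [1.6, -0.3, -1.6]
opening: 0.0469
5.8667 [ 0.988  0.741  0.418  0.869 -0.757  1.975  0.656] [ 0.394 -0.518  0.459] vel 2.258
('cm', [0.56, 1.92, -4.85], 'rv', [0.163, -0.087, 0.651])
[ 1.45  0.9  -0.79  0.69 -0.18  1.98 -0.44]
```

Tracking the simulation; continue.

```bash
python3 -m jog '[[[0.6,1.9,-4.8],[0.163,-0.087,0.65],0],[[0.6,1.9,-4.8],[0.163,-0.087,0.65],0],[[0.6,1.9,-4.8],[0.163,-0.087,0.65],0],[[0.6,1.9,-4.8],[0.163,-0.087,0.65],0],[[0.6,1.9,-4.8],[0.163,-0.087,0.65],0],[[0.6,1.9,-4.8],[0.163,-0.087,0.65],0],[[0.6,1.9,-4.8],[0.163,-0.087,0.65],0],[[0.6,1.9,-4.8],[0.163,-0.087,0.65],0]]'; python3 -c "
from wp import *;log();q=monitor.get_state()['joint_positions'];print(rel(*W[1]));print(rel(*W[2]))
a=sim(q,W[1]);print(a.round(2),sim(a,W[2]).round(2),sim(q,W[2],60).round(2))"
```

```text
t: 6.53
tool_pos: [0.3855, -0.5295, 0.4835]
tcp_rot: [0.831, -0.417, 0.025, -0.368]
force: [3.6, 1.7, 1.0]
opening: 0.0472
6.5333 [ 1.417  0.872 -0.766  0.677 -0.18   1.978 -0.187] [ 0.386 -0.529  0.484] vel 2.379
('cm', [2.34, 6.86, 9.34], 'rv', [-0.375, 0.357, -0.419])
('cm', [-6.15, -5.75, 38.99], 'rv', [-0.862, 0.183, -1.585])
[ 1.59  0.58 -0.84  1.44  0.05  1.12  0.25] [ 0.91  0.36 -0.69  2.13  0.77  0.37  0.2 ] [ 0.93  0.37 -0.72  2.13  0.8   0.38  0.17]
```

```bash
python3 -m jog '[[[2.3,6.9,9.3],[-0.375,0.357,-0.42],0],[[2.3,6.9,9.3],[-0.375,0.357,-0.42],0],[[2.3,6.9,9.3],[-0.375,0.357,-0.42],0],[[2.3,6.9,9.3],[-0.375,0.357,-0.42],0],[[2.3,6.9,9.3],[-0.375,0.357,-0.42],0],[[2.3,6.9,9.3],[-0.375,0.357,-0.42],0],[[2.3,6.9,9.3],[-0.375,0.357,-0.42],0]]'; python3 -c "
from wp import *;log();q=monitor.get_state()['joint_positions'];print(rel(*W[2]));print(sim(q,W[2],60).round(2),rel(*grip(R,.15,.14)),sim(q,grip(R,.15,.12),60).round(2))"
```

```text
t: 7.12
tool_pos: [0.3761, -0.5236, 0.3632]
tcp_rot: [0.934, -0.3, 0.161, -0.106]
force: [-0.4, 0.8, 0.1]
opening: 0.0467
7.1167 [ 1.57   0.562 -0.781  1.451  0.032  1.112  0.269] [ 0.376 -0.524  0.363] vel 0.123
('cm', [-8.85, -27.49, 18.39], 'rv', [-0.268, 0.059, -1.24])
[ 0.88  0.36 -0.66  2.13  0.74  0.36  0.22] ('cm', [-5.23, -16.26, 16.78], 'rv', [-0.264, 0.069, -1.161]) [ 1.13  0.47 -0.68  2.07  0.67  0.31  0.47]
```

```bash
python3 -m jog '[[[-5.2,-16.3,16.8],[-0.264,0.07,-1.16],0],[[-5.2,-16.3,16.8],[-0.264,0.07,-1.16],0],[[-5.2,-16.3,16.8],[-0.264,0.07,-1.16],0],[[-5.2,-16.3,16.8],[-0.264,0.07,-1.16],0],[[-5.2,-16.3,16.8],[-0.264,0.07,-1.16],0],[[-5.2,-16.3,16.8],[-0.264,0.07,-1.16],0],[[-5.2,-16.3,16.8],[-0.264,0.07,-1.16],0],[[-5.2,-16.3,16.8],[-0.264,0.07,-1.16],0],[[-5.2,-16.3,16.8],[-0.264,0.07,-1.16],0],[[-5.2,-16.3,16.8],[-0.264,0.07,-1.16],0]]'; python3 -c "
from wp import *;log();q=monitor.get_state()['joint_positions'];print(rel(*grip(R,.15,.04)));a=sim(q,grip(R,.15,0),60);b=sim(a,grip(R,1,0));print(a.round(2),b.round(2),sim(a,grip(R,-.35,0)).round(2))"
```

```text
t: 7.95
tool_pos: [0.4841, -0.3491, 0.2426]
tcp_rot: [0.945, 0.238, 0.186, 0.126]
force: [-1.0, -0.6, -0.4]
opening: 0.0467
7.95 [ 1.206  0.446 -0.757  2.06   0.627  0.354  0.512] [ 0.484 -0.349  0.243] vel 0.416
('cm', [0.04, -0.29, 9.83], 'rv', [-0.001, -0.003, -0.003])
[ 0.99  0.69 -0.55  2.04  1.43  0.23 -0.26] [ 0.99  0.69 -0.55  2.04  1.43  0.23 -1.11] [ 1.02  0.71 -0.61  2.04  1.45  0.27  0.23]
```

```bash
python3 -m jog '[[[0,-0.3,3],[0,0,0],0],[[0,-0.3,6],[0,0,0],0],[[0,-0.3,9],[0,0,0],0],[[0,-0.3,9.8],[0,0,0],0],[[0,-0.3,9.8],[0,0,0],0],[[0,-0.3,9.8],[0,0,0],0]]'; python3 - <<'E'
from wp import *
log();print(rel(*grip(R,.15,.0)))
st=monitor.get_state();ims=[]
for c in("scene","top"):
    p,_=eyes.grab_frame(c);m=eyes.camera_model(c)
    uv=m["mtx"]@(m["R"]@R+m["t"]);uv=(uv[:2]/uv[2]).astype(int);print(c,uv)
    ims.append(cv2.resize(p[uv[1]-35:uv[1]+35,uv[0]-40:uv[0]+40,::-1],(400,350),interpolation=2))
cv2.imwrite("pics/d.png",np.hstack(ims))
E
```

```text
t: 8.45
tool_pos: [0.523, -0.3615, 0.1528]
tcp_rot: [0.946, 0.235, 0.186, 0.124]
force: [-0.4, 0.6, 0.3]
opening: 0.0469
8.45 [ 1.034e+00  6.200e-01 -5.950e-01  2.056e+00  1.156e+00  2.390e-01
 -2.000e-03] [ 0.523 -0.362  0.153] vel 0.041
('cm', [0.07, 0.01, 3.98], 'rv', [-0.003, -0.003, -0.009])
scene [298 218]
top [315 206]
```

View pics/d.png

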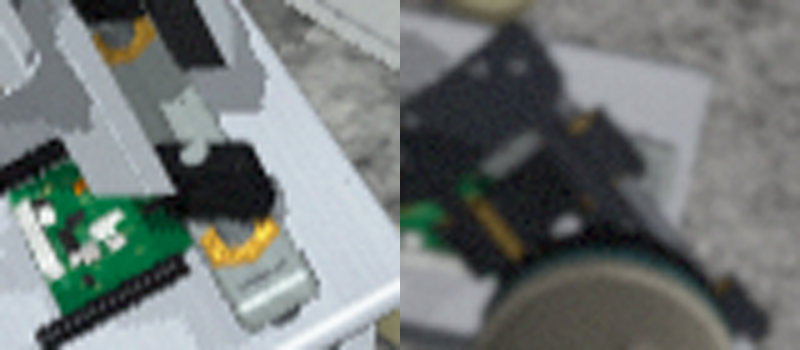

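```bash
python3 -m jog '[[[0,0,1.5],[0,0,0],0],[[0,0,3],[0,0,0],0],[[0,0,4],[0,0,0],0],[[0,0,4],[0,0,0],0],[[0,0,4],[0,0,0],0]]' 12; python3 -c "
from wp import *;log();st=monitor.get_state();print(st['force'],st['wrist_torque'])"; python3 -m jog '[[[0,0,0],[0,0,0],-0.4],[[0,0,0],[0,0,0],-0.6],[[0,0,0],[0,0,0],-0.75],[[0,0,0],[0,0,0],-1],[[0,0,0],[0,0,0],-1],[[0,0,0],[0,0,0],-1]]' 12; python3 -c "
from wp import *;log();st=monitor.get_state();R0=Rn.from_quat(st['tcp_rot']).inv();print(R0.apply(st['force']),R0.apply(st['wrist_torque']))"
```

```text
t: 8.97
tool_pos: [0.5393, -0.3683, 0.1185]
tcp_rot: [0.946, 0.235, 0.186, 0.125]
force: [1.2, 0.3, -0.1]
opening: 0.0469
8.9667 [ 1.003  0.696 -0.574  2.038  1.429  0.239 -0.26 ] [ 0.539 -0.368  0.118] vel 0.016
[ 1.20030701  0.25047032 -0.07888923] [0.05558125 0.47505888 0.0246866 ]
t: 9.47
tool_pos: [0.5402, -0.3676, 0.1182]
tcp_rot: [0.946, 0.235, 0.187, 0.125]
force: [-1.0, -0.0, 0.6]
opening: 0.0119
9.4667 [ 1.002  0.698 -0.574  2.038  1.433  0.237 -0.263] [ 0.54  -0.368  0.118] vel 0.019
[-0.64042434 -0.19518939 -0.97366624] [ 0.17176479 -0.89691619  0.01517156]
```

```bash
cat > tq.py <<'E'
from h import *
st=monitor.get_state();R0=Rn.from_quat(st['tcp_rot']);x=R0.apply([1,0,0]);b=np.arctan2(x@y,x@s)
print("q",round(1-b,3),"F",R0.inv().apply(st['force']).round(1),"M",R0.inv().apply(st['wrist_torque']).round(3),"op",round(st["opening"],4),"j",np.round(st["joint_positions"],2))
E
python3 tq.py
python3 -m jog '[[[0,0,0],[0,0,0.05],-1],[[0,0,0],[0,0,0.1],-1],[[0,0,0],[0,0,0.15],-1]]' ; python3 tq.py
for i in 1 ; do python3 -m jog '[[[0,0,0],[0,0,0.04],-1],[[0,0,0],[0,0,0.08],-1]]' ; python3 tq.py;  done
```

```text
q 0.158 F [-0.6 -0.2 -1. ] M [ 0.172 -0.897  0.015] op 0.0119 j [ 1.    0.7  -0.57  2.04  1.43  0.24 -0.26]
t: 9.72
tool_pos: [0.5402, -0.3676, 0.1181]
tcp_rot: [0.961, 0.163, 0.196, 0.11]
force: [-0.6, 1.1, 2.3]
opening: 0.0117
q 0.31 F [ 0.6 -0.6 -2.5] M [ 0.264 -0.264  0.009] op 0.0117 j [ 1.    0.7  -0.57  2.04  1.43  0.24 -0.42]
t: 9.88
tool_pos: [0.5401, -0.3676, 0.1181]
tcp_rot: [0.966, 0.124, 0.2, 0.102]
force: [0.0, 0.5, 2.8]
opening: 0.012
q 0.39 F [ 1.2  0.2 -2.6] M [ 0.197 -0.31  -0.068] op 0.012 j [ 1.    0.7  -0.57  2.04  1.43  0.24 -0.5 ]
```

```bash
python3 -m jog '[[[0,0,0],[0,0,0.04],-1],[[0,0,0],[0,0,0.06],-1]]' >/dev/null; python3 tq.py; python3 -m jog '[[[0,0,0],[0,0,0.03],-1],[[0,0,0],[0,0,0.05],-1]]'>/dev/null ; python3 tq.py; python3 -m jog '[[[0,0,0],[0,0,0.0],-1]]'>/dev/null ; python3 tq.py
```

```text
q 0.45 F [ 2.7 -1.  -3.4] M [ 0.161 -0.195 -0.054] op 0.0115 j [ 1.    0.7  -0.57  2.04  1.43  0.24 -0.55]
q 0.499 F [ 1.9 -0.9 -3.9] M [ 0.249 -0.125 -0.029] op 0.0117 j [ 1.    0.7  -0.57  2.04  1.43  0.24 -0.6 ]
q 0.499 F [ 1.6  0.1 -4.2] M [ 0.275 -0.068 -0.049] op 0.012 j [ 1.    0.7  -0.57  2.04  1.43  0.24 -0.6 ]
```

```bash
for i in 1; do python3 -m jog '[[[0,0,0],[0,0,0.03],-1],[[0,0,0],[0,0,0.05],-1]]'>/dev/null ; python3 tq.py; python3 -m jog '[[[0,0,0],[0,0,0.0],-1]]'>/dev/null ; python3 tq.py;  python3 -m jog '[[[0,0,0],[0,0,0.02],-1],[[0,0,0],[0,0,0.04],-1]]'>/dev/null ; python3 tq.py; python3 -m jog '[[[0,0,0],[0,0,0.0],-1]]'>/dev/null ; python3 tq.py;done
```

```text
q 0.549 F [ 1.5 -0.9 -5.1] M [ 0.221 -0.086 -0.04 ] op 0.012 j [ 1.    0.7  -0.57  2.04  1.43  0.24 -0.65]
q 0.549 F [ 1.3 -0.5 -5.3] M [ 0.192 -0.004  0.011] op 0.012 j [ 1.    0.7  -0.57  2.04  1.43  0.24 -0.65]
q 0.588 F [ 1.3 -0.7 -5.5] M [ 0.214 -0.08  -0.078] op 0.0121 j [ 1.    0.7  -0.57  2.04  1.43  0.24 -0.69]
q 0.588 F [ 2.1 -0.7 -4.3] M [ 0.224 -0.076 -0.082] op 0.0121 j [ 1.    0.7  -0.57  2.04  1.43  0.24 -0.69]
```

```bash
python3 -m jog '[[[0,0,0],[0,0,0.03],-1],[[0,0,0],[0,0,0.06],-1],[[0,0,0],[0,0,0.06],-1]]'>/dev/null ; python3 tq.py; python3 - <<'E'
from h import *
p,_=eyes.grab_frame("scene");cv2.imwrite("pics/e.png",cv2.resize(p[165:255,240:360,::-1],(800,600),interpolation=2))
E
```

```text
q 0.649 F [ 1.  -1.3 -5.9] M [ 0.151 -0.127 -0.084] op 0.0118 j [ 1.    0.7  -0.57  2.04  1.43  0.24 -0.75]
```

View pics/e.png

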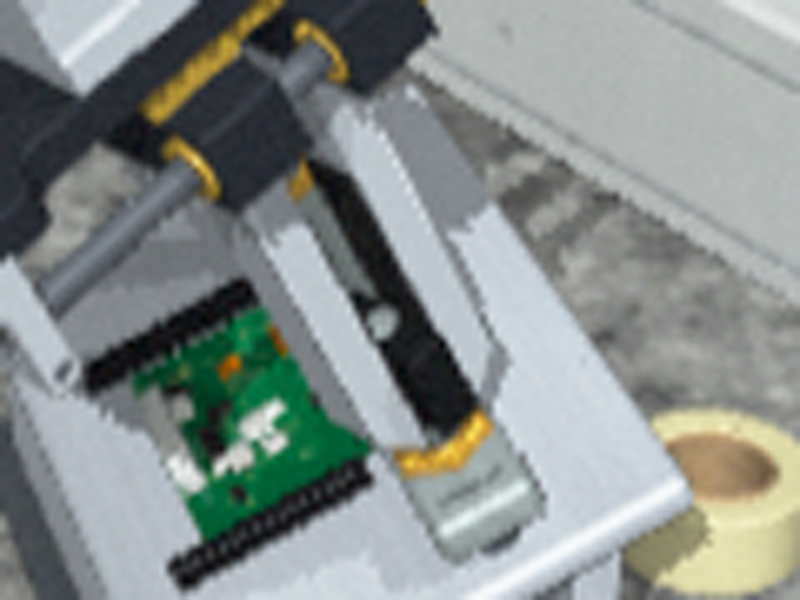

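```bash
python3 -m jog '[[[0,0,0],[0,0,0.04],-1],[[0,0,0],[0,0,0.06],-1]]'>/dev/null ; python3 tq.py;python3 -m jog '[[[0,0,0],[0,0,0.06],-1],[[0,0,0],[0,0,0.12],-1],[[0,0,0],[0,0,0.18],-1],[[0,0,0],[0,0,0.22],-1]]'>/dev/null ; python3 tq.py; python3 -m jog '[[[0,0,0],[0,0,0.03],-1],[[0,0,0],[0,0,0.05],-1]]'>/dev/null ; python3 tq.py
```

```text
q 0.709 F [ 1.9 -1.1 -5.2] M [ 0.269 -0.21  -0.09 ] op 0.0115 j [ 1.    0.7  -0.57  2.04  1.43  0.24 -0.81]
q 0.93 F [ 0.9 -2.1 -5.8] M [ 0.166 -0.14  -0.063] op 0.0118 j [ 1.    0.7  -0.57  2.04  1.43  0.24 -1.04]
q 0.979 F [ 1.4 -0.8 -5.4] M [ 0.124 -0.176 -0.078] op 0.0119 j [ 1.    0.7  -0.57  2.04  1.43  0.24 -1.08]
```

```bash
python3 -m jog '[[[0,0,0],[0,0,0.03],-1],[[0,0,0],[0,0,0.04],-1]]'>/dev/null ; python3 tq.py; python3 -m jog '[[[0,0,0],[0,0,0.02],-1],[[0,0,0],[0,0,0.04],-1]]'>/dev/null ; python3 tq.py
```

```text
q 1.019 F [ 1.5 -1.9 -3.8] M [ 0.177 -0.123 -0.171] op 0.0121 j [ 1.    0.7  -0.57  2.04  1.43  0.24 -1.12]
q 1.058 F [ 1.2 -1.8 -5.4] M [ 0.189 -0.083 -0.29 ] op 0.0123 j [ 1.    0.7  -0.57  2.04  1.43  0.24 -1.16]
```

```bash
python3 -m jog '[[[0,0,0],[0,0,-0.02],-0.7],[[0,0,0],[0,0,-0.04],0],[[0,0,0],[0,0,-0.04],0],[[0,0,0],[0,0,-0.04],0],[[0,0,-2],[0,0,-0.04],0],[[0,0,-5],[0,0,-0.04],0],[[0,0,-6],[0,0,-0.04],0],[[0,0,-6],[0,0,-0.04],0]]'; python3 -c "
from wp import *;log();q=monitor.get_state()['joint_positions'];print(rel(*grip(L,.07,.06)));a=sim(q,grip(L,.07,0.06),60);c=sim(a,grip(L,.07,0),60);b=sim(c,grip(L,1,0));print(a.round(2),c.round(2),b.round(2),sim(c,grip(L,-.35,0)).round(2))
p,P,C=cloud('scene');print(wing(P,C,R,y,n),wing(P,C,L,y,n))
"
```

```text
t: 12.77
tool_pos: [0.5145, -0.3597, 0.1733]
tcp_rot: [0.957, -0.181, 0.222, 0.036]
force: [-0.1, 0.5, -0.9]
opening: 0.0467
12.7667 [ 1.141  0.611 -0.744  2.061  1.156  0.323 -0.852] [ 0.514 -0.36   0.173] vel 0.069
('cm', [-0.26, -12.04, 0.19], 'rv', [-0.001, -0.004, -0.949])
[ 0.93  0.61 -0.82  2.12  1.41  0.45 -0.38] [ 0.87  0.73 -0.75  2.1   1.64  0.46 -0.58] [ 0.92  0.76 -0.84  2.09  1.64  0.53 -1.49] [ 0.85  0.71 -0.71  2.1   1.64  0.43 -0.17]
(np.int64(183), array([-0.011 ,  0.0005]), array([-0.004 ,  0.0005]), array([0.0035, 0.0106]), np.float64(-3.133), np.float64(0.0133)) (np.int64(258), array([-0.0052,  0.0017]), array([-0.002 ,  0.0018]), array([0.0033, 0.0107]), np.float64(2.178), np.float64(0.0123))
```

```bash
python3 -m jog '[[[0,-3,0],[0,0,-0.12],0],[[0,-6,0],[0,0,-0.24],0],[[0,-9,0],[0,0,-0.36],0],[[-0.3,-12,0.2],[0,0,-0.48],0],[[-0.3,-12,0.2],[0,0,-0.6],0],[[-0.3,-12,0.2],[0,0,-0.72],0],[[-0.3,-12,0.2],[0,0,-0.84],0],[[-0.3,-12,0.2],[0,0,-0.95],0],[[-0.3,-12,0.2],[0,0,-0.95],0],[[-0.3,-12,0.2],[0,0,-0.95],0]]'; python3 -c "
from wp import *;log();print(rel(*grip(L,.07,0)))"; python3 tq.py
```

```text
t: 13.65
tool_pos: [0.5563, -0.2465, 0.1687]
tcp_rot: [0.935, 0.276, 0.18, 0.132]
force: [0.0, 1.2, 0.0]
opening: 0.047
13.65 [ 0.903  0.595 -0.762  2.127  1.411  0.409 -0.394] [ 0.556 -0.246  0.169] vel 0.006
('cm', [0.07, 0.17, 5.76], 'rv', [-0.002, -0.003, -0.002])
q 0.072 F [ 0.7 -1.  -0.2] M [ 0.302 -0.31  -0.05 ] op 0.047 j [ 0.9   0.6  -0.76  2.13  1.41  0.41 -0.39]
```

```bash
python3 -m jog '[[[0.1,0.2,2],[0,0,0],0],[[0.1,0.2,4],[0,0,0],0],[[0.1,0.2,5.7],[0,0,0],0],[[0.1,0.2,5.7],[0,0,0],0],[[0.1,0.2,5.7],[0,0,0],0],[[0.1,0.2,5.7],[0,0,0],-0.6],[[0.1,0.2,5.7],[0,0,0],-1],[[0.1,0.2,5.7],[0,0,0],-1],[[0.1,0.2,5.7],[0,0,0],-1],[[0.1,0.2,5.7],[0,0,0],-1]]' 12; python3 tq.py; python3 -m jog '[[[0,0,0],[0,0,0.06],-1],[[0,0,0],[0,0,0.12],-1],[[0,0,0],[0,0,0.18],-1],[[0,0,0],[0,0,0.24],-1],[[0,0,0],[0,0,0.28],-1]]' ; python3 tq.py
```

```text
t: 14.48
tool_pos: [0.5816, -0.2562, 0.1201]
tcp_rot: [0.934, 0.277, 0.181, 0.133]
force: [0.1, 0.3, 0.6]
opening: 0.0177
q 0.069 F [ 0.4 -0.  -0.6] M [ 0.282 -0.267 -0.032] op 0.0177 j [ 0.85  0.71 -0.7   2.1   1.64  0.42 -0.58]
t: 14.9
tool_pos: [0.5824, -0.2554, 0.1203]
tcp_rot: [0.964, 0.143, 0.198, 0.106]
force: [0.1, 0.9, 2.0]
opening: 0.0117
q 0.351 F [ 1.  -0.4 -1.9] M [ 0.265 -0.206 -0.067] op 0.0117 j [ 0.86  0.72 -0.73  2.1   1.64  0.44 -0.86]
```

```bash
for i in 1; do python3 -m jog '[[[0,0,0],[0,0,0.03],-1],[[0,0,0],[0,0,0.05],-1]]'>/dev/null ; python3 tq.py; python3 -m jog '[[[0,0,0],[0,0,0.03],-1],[[0,0,0],[0,0,0.05],-1]]'>/dev/null ; python3 tq.py;  python3 -m jog '[[[0,0,0],[0,0,0.02],-1],[[0,0,0],[0,0,0.04],-1]]'>/dev/null ; python3 tq.py; python3 -m jog '[[[0,0,0],[0,0,0.04],-1],[[0,0,0],[0,0,0.04],-1]]'>/dev/null ; python3 tq.py;done
```

```text
q 0.399 F [ 3.3 -0.4 -2.3] M [ 0.316 -0.133 -0.045] op 0.0118 j [ 0.87  0.72 -0.74  2.1   1.64  0.44 -0.91]
q 0.449 F [ 2.7  0.7 -4.3] M [ 0.251 -0.136 -0.104] op 0.0117 j [ 0.87  0.72 -0.74  2.1   1.64  0.45 -0.96]
q 0.489 F [ 1.2 -0.7 -5.2] M [ 0.278 -0.047 -0.092] op 0.0118 j [ 0.87  0.72 -0.75  2.1   1.64  0.45 -1.  ]
q 0.53 F [ 2.2 -0.5 -6.3] M [ 0.226 -0.034 -0.084] op 0.0121 j [ 0.87  0.72 -0.75  2.1   1.64  0.45 -1.04]
```

```bash
python3 -m jog '[[[0,0,0],[0,0,0.04],-1],[[0,0,0],[0,0,0.04],-1]]'>/dev/null ; python3 tq.py; python3 -m jog '[[[0,0,0],[0,0,0],-1]]'>/dev/null ; python3 tq.py;  python3 -m jog '[[[0,0,0],[0,0,0],-1]]'>/dev/null ; python3 tq.py
```

```text
q 0.569 F [ 0.9 -0.8 -5.5] M [ 0.279 -0.061 -0.118] op 0.0117 j [ 0.88  0.72 -0.75  2.1   1.64  0.46 -1.08]
q 0.568 F [ 2.4 -1.1 -4.8] M [ 0.301 -0.054 -0.152] op 0.0118 j [ 0.88  0.72 -0.75  2.1   1.64  0.46 -1.07]
q 0.568 F [ 2.5 -1.3 -5.5] M [ 0.288 -0.071 -0.144] op 0.0119 j [ 0.88  0.72 -0.75  2.1   1.64  0.46 -1.07]
```

```bash
python3 -m jog '[[[0,0,0],[0,0,0.04],-1],[[0,0,0],[0,0,0.04],-1]]'>/dev/null ; python3 tq.py; python3 -m jog '[[[0,0,0],[0,0,0],-1]]'>/dev/null ; python3 tq.py;  python3 -m jog '[[[0,0,0],[0,0,0],-1]]'>/dev/null ; python3 tq.py
```

```text
q 0.609 F [ 1.8 -1.  -5.6] M [ 0.22  -0.057 -0.153] op 0.0121 j [ 0.88  0.72 -0.76  2.1   1.64  0.46 -1.11]
q 0.608 F [ 1.8 -1.2 -5.7] M [ 0.261 -0.069 -0.171] op 0.0116 j [ 0.88  0.72 -0.76  2.1   1.64  0.46 -1.11]
q 0.608 F [ 2.3 -1.  -5.9] M [ 0.202 -0.074 -0.184] op 0.0123 j [ 0.88  0.72 -0.76  2.1   1.64  0.46 -1.11]
```

```bash
python3 -m jog '[[[0,0,0],[0,0,-0.1],-1],[[0,0,0],[0,0,-0.2],-1],[[0,0,0],[0,0,-0.3],-1],[[0,0,0],[0,0,-0.4],-1],[[0,0,0],[0,0,-0.5],-1],[[0,0,0],[0,0,-0.6],-1],[[0,0,0],[0,0,-0.7],-1],[[0,0,0],[0,0,-0.8],-1],[[0,0,0],[0,0,-0.88],-1]]'>/dev/null ; python3 tq.py; python3 -m jog '[[[0,0,0],[0,0,-0.04],-1],[[0,0,0],[0,0,-0.06],-1]]'>/dev/null ; python3 tq.py;  python3 -m jog '[[[0,0,0],[0,0,-0.04],-1],[[0,0,0],[0,0,-0.04],-1]]'>/dev/null ; python3 tq.py
```

```text
q -0.276 F [ 2.8  1.  -3.4] M [0.062 0.355 0.194] op 0.012 j [ 0.82  0.7  -0.67  2.1   1.64  0.39 -0.25]
q -0.333 F [ 3.2  2.3 -5. ] M [0.145 0.349 0.182] op 0.0119 j [ 0.82  0.69 -0.66  2.1   1.64  0.39 -0.19]
q -0.372 F [ 1.5  1.2 -5.7] M [0.022 0.399 0.195] op 0.0122 j [ 0.82  0.69 -0.66  2.1   1.64  0.39 -0.15]
```

```bash
python3 -m jog '[[[0,0,0],[0,0,-0.03],-1],[[0,0,0],[0,0,-0.04],-1]]'>/dev/null ; python3 tq.py;  python3 -m jog '[[[0,0,0],[0,0,-0.03],-1],[[0,0,0],[0,0,-0.03],-1]]'>/dev/null ; python3 tq.py; python3 - <<'E'
from h import *
p,_=eyes.grab_frame("scene");cv2.imwrite("pics/f.png",cv2.resize(p[150:240,230:350,::-1],(800,600),interpolation=2))
E
```

```text
q -0.411 F [ 2.8  2.4 -5.3] M [-0.048  0.434  0.283] op 0.0131 j [ 0.81  0.69 -0.65  2.1   1.64  0.38 -0.12]
q -0.441 F [ 2.   2.4 -3.8] M [-0.086  0.459  0.263] op 0.0132 j [ 0.81  0.69 -0.65  2.1   1.64  0.38 -0.09]
```

View pics/f.png

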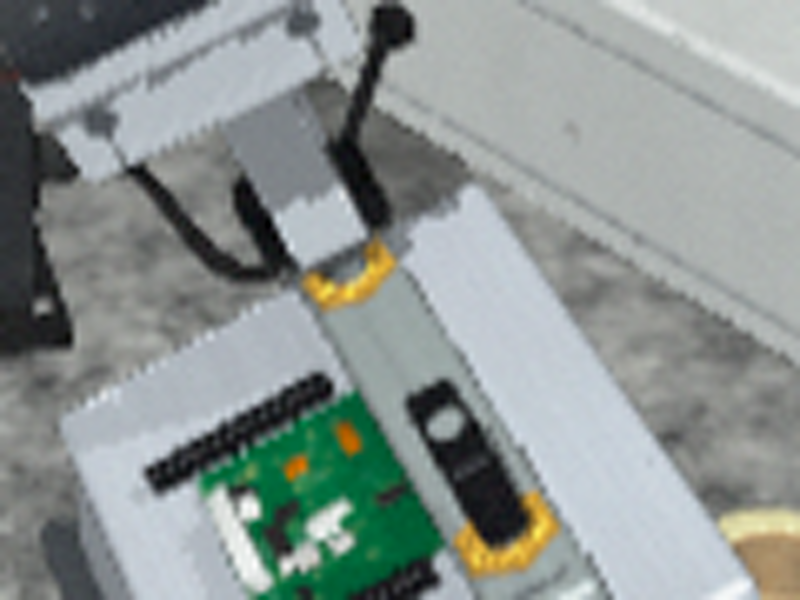

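```bash
python3 -m jog '[[[0,0,0],[0,0,0.1],-1],[[0,0,0],[0,0,0.2],-1],[[0,0,0],[0,0,0.3],-1],[[0,0,0],[0,0,0.4],-1],[[0,0,0],[0,0,0.5],-1],[[0,0,0],[0,0,0.6],-1],[[0,0,0],[0,0,0.7],-1],[[0,0,0],[0,0,0.8],-1],[[0,0,0],[0,0,0.9],-1],[[0,0,0],[0,0,0.9],-1]]'>/dev/null ; python3 tq.py; python3 -m jog '[[[0,0,0],[0,0,0.05],-1],[[0,0,0],[0,0,0.1],-1],[[0,0,0],[0,0,0.1],-1]]'>/dev/null ; python3 tq.py;  python3 -m jog '[[[0,0,0],[0,0,0.05],-1],[[0,0,0],[0,0,0.06],-1],[[0,0,0],[0,0,0.06],-1]]'>/dev/null ; python3 tq.py
```

```text
q 0.463 F [ 3.  -0.3 -7. ] M [0.223 0.094 0.001] op 0.0119 j [ 0.87  0.72 -0.75  2.1   1.64  0.45 -0.97]
q 0.561 F [ 3.4  0.1 -6.8] M [ 0.203  0.012 -0.024] op 0.0119 j [ 0.88  0.72 -0.75  2.1   1.64  0.46 -1.07]
q 0.62 F [ 2.2 -0.5 -5.4] M [ 0.144  0.001 -0.081] op 0.0122 j [ 0.88  0.72 -0.76  2.1   1.64  0.46 -1.12]
```

```bash
python3 -m jog '[[[0,0,0],[0,0,0.03],-1],[[0,0,0],[0,0,0.05],-1]]'>/dev/null ; python3 tq.py;  python3 -m jog '[[[0,0,0],[0,0,0],-1]]'>/dev/null ; python3 tq.py
```

```text
q 0.67 F [ 2.1 -0.2 -5.2] M [ 0.238 -0.088 -0.079] op 0.0114 j [ 0.88  0.73 -0.77  2.1   1.64  0.46 -1.17]
q 0.67 F [ 3.2 -2.1 -5.8] M [ 0.224  0.017 -0.023] op 0.0118 j [ 0.88  0.73 -0.77  2.1   1.64  0.46 -1.17]
```

Freed (no spring load). Run it home.

```bash
python3 -m jog '[[[0,0,0],[0,0,0.06],-1],[[0,0,0],[0,0,0.12],-1],[[0,0,0],[0,0,0.18],-1],[[0,0,0],[0,0,0.24],-1],[[0,0,0],[0,0,0.3],-1],[[0,0,0],[0,0,0.3],-1]]'>/dev/null ; python3 tq.py; python3 -m jog '[[[0,0,0],[0,0,0.04],-1],[[0,0,0],[0,0,0.05],-1]]'>/dev/null ; python3 tq.py;  python3 -m jog '[[[0,0,0],[0,0,0.03],-1],[[0,0,0],[0,0,0.04],-1]]'>/dev/null ; python3 tq.py
```

```text
q 0.972 F [ 1.7 -1.6 -5.9] M [ 0.197 -0.113 -0.038] op 0.0117 j [ 0.9   0.74 -0.79  2.09  1.64  0.49 -1.47]
q 1.02 F [ 1.1 -1.2 -6.1] M [ 0.182 -0.2   -0.19 ] op 0.0122 j [ 0.9   0.74 -0.8   2.09  1.64  0.49 -1.52]
q 1.059 F [ 1.3 -1.4 -5.6] M [ 0.087 -0.122 -0.375] op 0.012 j [ 0.9   0.74 -0.8   2.09  1.64  0.49 -1.56]
```

```bash
python3 -m jog '[[[0,0,0],[0,0,-0.02],-0.7],[[0,0,0],[0,0,-0.05],0],[[0,0,0],[0,0,-0.05],0],[[0,0,0],[0,0,-0.05],0],[[0,0,-2],[0,0,-0.05],0],[[0,0,-5],[0,0,-0.05],0],[[0,0,-9],[0,0,-0.05],0],[[0,0,-13],[0,0,-0.05],0],[[0,0,-15],[0,0,-0.05],0],[[0,0,-15],[0,0,-0.05],0]]'; python3 - <<'E'
from h import *
log()
p,P,C=cloud('scene');print(wing(P,C,R,y,n),wing(P,C,L,y,n))
for nm in("cutters_blue","loupe","tape_roll"):print(nm,[(np.round(r["at"],3).tolist(),round(r["confidence"],2)) for r in finder.landmark_of(nm,"scene")[:1]])
cv2.imwrite("pics/g.png",cv2.resize(p[165:255,240:360,::-1],(800,600),interpolation=2))
E
```

```text
t: 20.95
tool_pos: [0.5202, -0.2338, 0.258]
tcp_rot: [0.958, -0.176, 0.223, 0.038]
force: [0.7, -0.1, 1.4]
opening: 0.0468
20.95 [ 1.138  0.449 -1.04   2.12   1.021  0.514 -0.976] [ 0.52  -0.234  0.258] vel 0.118
(np.int64(181), array([-0.0108,  0.0005]), array([-0.0038,  0.0005]), array([0.0035, 0.0106]), np.float64(-3.134), np.float64(0.0133)) (np.int64(139), array([-0.0099,  0.0014]), array([-0.0028,  0.0017]), array([0.0035, 0.0104]), np.float64(-3.133), np.float64(0.0116))
cutters_blue [([0.442, -0.299, -0.001], 0.6)]
loupe [([0.493, -0.201, 0.0], 0.73)]
tape_roll [([0.667, -0.344, -0.003], 0.96)]
```

View pics/g.png

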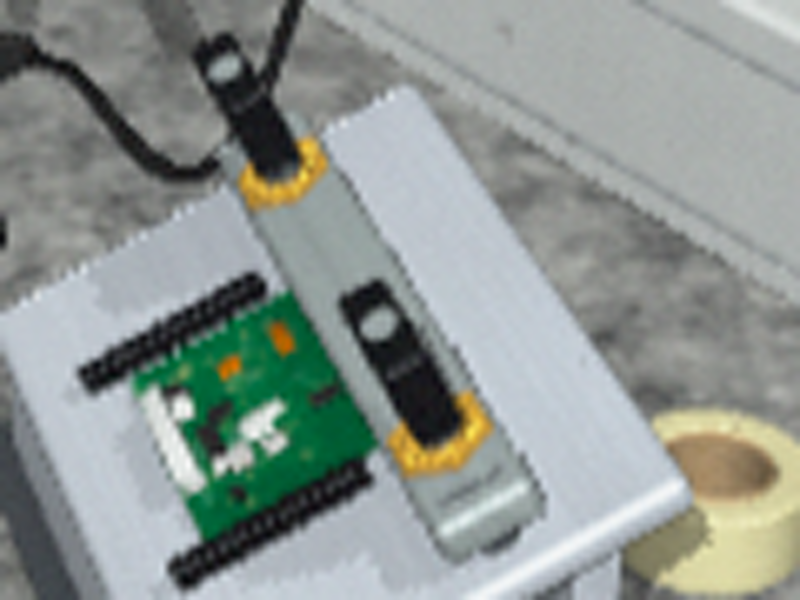

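Both wings, at about (255,110) and (405,365) in the crop, lie along the bar. The gripper is clear and the tools have not moved, so I am handing in.

```bash
python3 -c "
from workcell import arm
print(arm.job_done())"
```

```text
the job is handed in; nothing more can be done
None
```

Both wing screws are home and the job is handed in, with about 21 s on the robot clock; no verdict was reported. The left screw was the crossed one.

- **Right screw:** it ran freely, with no stiffening, to its end stop at about 1.0 rad. I never backed it off.
- **Left screw:** it stiffened past about 0.45 rad. The torque reached about 0.17 N m at 0.61 rad, so I stopped there. I then backed it off to its back stop and re-ran it freely to the home stop.
- **Last checks:** both wings measured within 0.01 rad of the bar direction. The gripper is open and about 14 cm clear along the screw axis. The three tools were found within about 4 mm of where they started.
- **What was unclear:**
  - The torque readings are noisy, by about 0.04 N m.
  - The bite showed later and weaker than I expected, so I turned a little further to be sure. By the screw angle the left insert was dragged about 0.18 rad at most, against the 0.3 limit. I could not measure it directly.
  - While backing off, the torque read about 0.19 N m before the stop, which is more than the drag you gave. The stop itself showed as the wing starting to twist in the pads.
- **Detour:** my first approach to the left screw ran into joint limits. I re-postured the arm before touching anything.

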